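# Refit the radio's control spindle and knob, and press it on

## Task

One control of the hallway radio has come apart: stand the loose brass spindle upright in the D-shaped socket on top of the radio, fully seated and let go of, then turn the loose black knob so that the flat in its bore matches the flat of the spindle and push it onto the shaft until it is fully home. Finish while still holding the knob pressed right down against the control's spring, as one does to switch the radio on; do not let go at the end. Leave the other things on the ledge where they are.

Things in the scene. Friction and masses are not known exactly. Their poses are not given: they have to be found in the camera images.
- radio: table radio, 116 x 250 x 80 mm high (its x, y, z), oak with an aluminium deck on top; stands firm, cannot be pushed about. Origin: centre of its underside; x axis to its front (grille, display; away from the robot at yaw 0), z up. The bare socket is in its deck at own (x, y) = (0, -60) mm. A thin aerial lies folded along the deck's edge at x = -46 mm, 7 mm high.
- fitted_knob (a point): top centre of the radio's other black knob, already fitted and fixed, same look, 40 mm in diameter, at own (x, y) = (0, +60) mm of the radio, top 109 mm above the ledge; leave alone.
- socket (a point): the control's hub in the deck: a steel disc 33 mm in diameter, 1 mm proud, with a D-shaped hole 21.8 mm in diameter, 12 mm deep, flat floor, 1 mm chamfer; the D's flat lies 6.9 mm from the axis. Point: centre of the hole's mouth, 81 mm above the ledge unless pressed; z up, x axis towards the D's flat, beside which the disc bears a red dash.
- hub (a joint): rotation of that hub in the radio, rad, positive anticlockwise from above; 0 = flat towards the radio's front. Starts within 0.5 rad either way; turns with the spindle and knob against a light friction of 0.02 N m.
- push (a joint): how far the control is pushed down into the radio, m: 0 = out, 0.004 = right down on its stop. A spring pushes it out: about 3 N to start it, 7 N at the stop; it carries the weight of spindle and knob without sinking.
- spindle: loose brass spindle, 42 mm, upright on the ledge: a D-shaped foot 20 mm in diameter, 12 mm tall (flat 6.0 mm from the axis), above it a D-shaped shaft 12 mm in diameter, 30 mm tall (flat 3.0 mm from the axis: 9 mm across flat and back). Both flats face +x. Origin: centre of the foot's underside, on the axis of the rounds; z up. 35 to 60 g. Seated, its foot's top is level with the socket's mouth.
- shaft_end (a point): centre of the spindle shaft's top end, 42 mm above the foot's underside; axes as the spindle's. The last 3 mm of the shaft are chamfered by 1.6 mm.
- knob: loose black round knob, 40 mm in diameter, 27 mm tall, standing bore down. D-shaped bore from below, 13.4 mm in diameter, 22 mm deep, flat 3.7 mm from the axis. Origin: centre of its underside; z up; x axis towards the bore's flat, marked by a white pointer line on top and side. 30 to 65 g. Fully home, its underside is 20 mm above the spindle foot's underside (8 mm above the socket's mouth).
- key_bowl: blue glazed ceramic key bowl, 140 mm across, 45 mm high, loose; leave alone. Origin: centre of its underside.
- glasses_case: black sunglasses case, 160 x 66 x 57 mm, loose; leave alone. Origin: centre of its underside, x along its length.
- opener: flat steel bottle opener, 127 x 40 x 5 mm, loose; leave alone. Origin: on its underside, about its middle, x along its length.
- vase: small green glass vase, 72 mm across, 135 mm high, fragile, loose; leave alone. Origin: centre of its underside.
- torch: orange torch standing on its head, 40 mm in diameter, 108 mm high, loose; leave alone. Origin: centre of its underside.
- house_keys: two keys on an aluminium ring, lying flat, about 85 x 55 x 4 mm, loose; leave alone. Origin: centre of the ring, keys along x.

How it is judged:
On the way, in this order (a step that is already met when the one before it is completed fails the run):
1. the spindle stands upright in the socket, foot on its floor, let go of (z of spindle in the frame of socket below -0.0105 m and horizontal distance between spindle and socket below 0.003 m and angle between spindle's own z axis and vertical below 0.1 rad and contact force between the fingers and spindle below 0.1 N), for 0.2 s.
2. the knob is fully home on the spindle's shaft, flats matching (z of knob in the frame of spindle below 0.0215 m and horizontal distance between knob and shaft_end below 0.003 m and angle between the x axis of knob and the x axis of spindle, either way round below 0.3 rad and angle between knob's own z axis and vertical below 0.1 rad), for 0.1 s.
At the end, for the whole second after the job is handed in: Spindle foot within 1.5 mm of the socket floor; knob within 1.5 mm of fully home on the shaft, flats matching (0.3 rad); both upright (0.1 rad) and within 3 mm of the axis. Fingers press the knob (over 2 N) and hold the control 3 to 4 mm down, still, through the last second (all of step 2 and z of spindle in the frame of socket below -0.0105 m and horizontal distance between spindle and socket below 0.003 m and angle between spindle's own z axis and vertical below 0.1 rad and value of joint push above 0.003 m and contact force between the fingers and knob above 2 N and linear speed of knob below 0.02 m/s); the arm keeps its last pose, push and grip.
It fails at once if a bystander on the ledge is moved by more than 20 mm or the vase or torch is tipped (distance of any of key_bowl, glasses_case, opener, vase, torch, house_keys from where it was at the start of the episode above 0.02 m or angle between any of vase, torch's own z axis and vertical above 0.3 rad).
It also fails if it takes over 67 s, if anything falls off the work surface, if the arm or the gripper's body presses on something with over 40 N, if the wrist force passes 120 N, or if a joint passes its speed limit or range.

## Robot

A 7-joint arm with a two-finger parallel gripper is mounted at the origin on the work surface. World frame = base frame: x ahead of the robot, y to its left, z up, the work surface at z = 0. Lengths are in m, angles in rad, forces in N, time in s.
With the tool pointing down it reaches from about 0.4 to 0.875 m from the base axis. Payload 6.5 kg.
Tool frame: the origin (TCP) lies on the front face of the gripper's body, between the roots of the fingers; the fingertips stand 73 mm ahead of it and the grasp point (between the pads) lies 54 mm ahead of it; z points along the fingers, y is the line along which they close (so a half turn about z gives the same grasp; the last joint's range is limited). The gripper opens to 85 mm and grips with 20 to 120 N. Pads are 22 mm wide; open, the fingers measure 114 mm over their backs; the gripper's body (76 mm by 85 mm) begins 54 mm behind the grasp point. The pads swing forward as they close: fully open they stand 13 mm farther back than shut.
Start: joints at [-1.387, 0.536, -0.004, 1.538, 0.003, 1.067, -0.071], TCP at [0.161, 0.63, 0.304] pointing down, gripper open.
Joint ranges: [-2.7, 2.7], [-0.37, 2.16], [-1.27, 1.26], [0.24, 2.4], [-1.31, 4.45], [0.19, 1.91], [-2.76, 2.76]. Speed limits (rad/s): [2.39, 2.39, 3.14, 3.14, 3.14, 3.14, 3.14].

## Interface

Orientations are given as a unit quaternion [x, y, z, w].
In Python, from bench import robot, sensors, cams, workorder, finder gives the robot as it stands. The module is installed in compiled form; this text tells all that it offers. Calls block until the motion is done:
- robot.move_pose(position, orientation): joint-space move of the TCP to a pose.
- robot.move_l(position, feed=0.15, ori=None): straight line of the TCP; ori=None keeps the orientation; feed is the mean speed in m/s.
- robot.goto_joints(angles): joint-space move.
- robot.move_gripper(opening, f_grip=None): finger opening in m; f_grip is the grip in N (None keeps the last); returns when the fingers have stopped.
- robot.dwell(seconds).
- robot.solve_ik(position, orientation): joint angles nearest the present ones, or None.
- sensors.sense(): the state.
- cams.grab_frame(name): name is "side" or "top"; returns the picture (384x512x3 uint8, red, green, blue); there is no depth.
- cams.camera_model(name): a dict with "fx", "fy", "cx", "cy" (pixels), "eye" and "rotation" of the camera in the world. Camera axes: x right, y up, looking along -z (the intrinsics and any distortion apply to the point x, -y, -z); pixel columns grow to the right and rows downward; lengths in m; the calibration is good to about 2 mm. A picture is of the moment at which its call begins. camera_model takes no time and is no camera call.
A pose or a line that the arm cannot do raises robot.PlanningError and nothing moves.
- workorder.sign_off(): hands the job in; it is judged then, once.
Trained networks look in the newest picture that a camera, given by its name, has taken for a name from the list of things; names that differ only in an ending like _2 or _b are one class to them, and where a whole thing is asked for, a point or a joint stands for the part that bears it (a point fixed in the world has none). Each returns a list of dicts, best first, with "confidence" (0 to 1); they miss things now and then, are a little off and sometimes report something else, mostly with a low value. They report only what shows in the picture. A call takes as long as a camera call.
- finder.outline_of(query, camera): "pixels" (384x512 bool, what is visible of it) and "xy" ([column, row] in pixels, amid what is visible of it).
- finder.spot_point(query, camera): "xy" ([column, row] in pixels: a listed point, or the origin of a listed thing).
The state is a dict: "time": time; "joints": joint angles; "qd": joint speeds; "joint_torque": joint torques, N m; "eef_pos": TCP position; "eef_rot": TCP orientation; "contact_force": force on the tool from outside, world axes, zero at the start; "wrist_torque": the same for the moment, N m; "grip_width": finger opening in m; "gripper_force": force on a finger pad.
Only numpy, scipy, OpenCV 4.12 (cv2) and the standard library are available. Lean on these libraries where they do the work, as an engineer would, in place of code of your own. Each camera call takes 0.05 s, during which the arm holds its last target. There are 200 camera calls.

## Working session

There is one attempt and no reset: what is moved stays moved. The work goes in short steps, each a Python script; the robot and the scene stay as the last script left them, time stands still between calls to the robot, and variables do not carry over. Pictures are saved under pics/ and viewed, at most 10 in all, crops included, and the job is handed in when it is done.

```bash
mkdir -p pics
cat > h.py <<'E'
import numpy as np, cv2
from bench import robot, sensors, cams, workorder, finder
from scipy.spatial.transform import Rotation as R
def ray(cam,xy):
    m=cams.camera_model(cam); Rm=np.array(m["rotation"])
    if Rm.shape!=(3,3): Rm=R.from_quat(Rm).as_matrix()
    d=np.array([(xy[0]-m["cx"])/m["fx"],-(xy[1]-m["cy"])/m["fy"],-1.])
    return np.array(m["eye"]),Rm@d
def at_z(cam,xy,z):
    e,d=ray(cam,xy); return e+d*(z-e[2])/d[2]
def proj(cam,p):
    m=cams.camera_model(cam); Rm=np.array(m["rotation"])
    if Rm.shape!=(3,3): Rm=R.from_quat(Rm).as_matrix()
    c=Rm.T@(np.array(p)-np.array(m["eye"]))
    return np.array([m["cx"]+m["fx"]*c[0]/-c[2],m["cy"]-m["fy"]*c[1]/-c[2]])
def down(yaw): # tool z down, tool y axis at angle yaw in world (closing line)
    y=np.array([np.cos(yaw),np.sin(yaw),0]);z=np.array([0,0,-1.]);x=np.cross(y,z)
    return R.from_matrix(np.c_[x,y,z]).as_quat()
def save(cam,name,box=None,s=1):
    im=cams.grab_frame(cam)
    c=im if box is None else im[box[1]:box[3],box[0]:box[2]]
    cv2.imwrite(f"pics/{name}.png",cv2.cvtColor(cv2.resize(c,None,fx=s,fy=s,interpolation=cv2.INTER_CUBIC),cv2.COLOR_RGB2BGR)); return im
E
python3 - <<'E'
from h import *
s=sensors.sense();print(s["time"],s["eef_rot"],s["grip_width"])
for c in("top","side"):
    im=save(c,c+"0",s=1.5); print(c,cams.camera_model(c))
    for q in("socket","fitted_knob","shaft_end","knob","spindle","radio"):
        for r in finder.spot_point(q,c)[:2]: print(c,q,np.round(r["xy"],1),round(r["confidence"],2))
E
```

```text
0.0 [ 1.24525264e-01  9.92216044e-01 -8.82886791e-04 -1.83375941e-05] 0.08531986692614307
top {'fx': 458.4933825073158, 'fy': 458.4933825073158, 'cx': 257.58555200138835, 'cy': 188.80827062112365, 'eye': array([ 0.33837007, -0.02008753,  1.3752084 ]), 'rotation': array([ 0.06880687, -0.05100231, -0.69782411,  0.71113001])}
top socket [286.5 164.9] 0.67
top fitted_knob [244.9 164.8] 0.62
top shaft_end [348.6 256.5] 0.51
top knob [175.7 247.9] 0.43
top knob [244.7 166. ] 0.24
top spindle [339.5 256. ] 0.37
top radio [267.5 173.7] 0.79
top radio [241.9 166.1] 0.75
side {'fx': 391.58240920509314, 'fy': 391.58240920509314, 'cx': 251.18698405498745, 'cy': 191.7558463478173, 'eye': array([ 0.21216081, -0.73470703,  0.91010972]), 'rotation': array([ 0.37325669, -0.07754331, -0.19535195,  0.90360616])}
side socket [287.9 200.2] 0.55
side fitted_knob [268.9 171.4] 0.61
side shaft_end [231.2 290.1] 0.65
side shaft_end [276.  207.1] 0.17
side knob [178.9 175.3] 0.71
side spindle [229.5 296.3] 0.49
side radio [277.7 210.6] 0.8
```

View pics/top0.png

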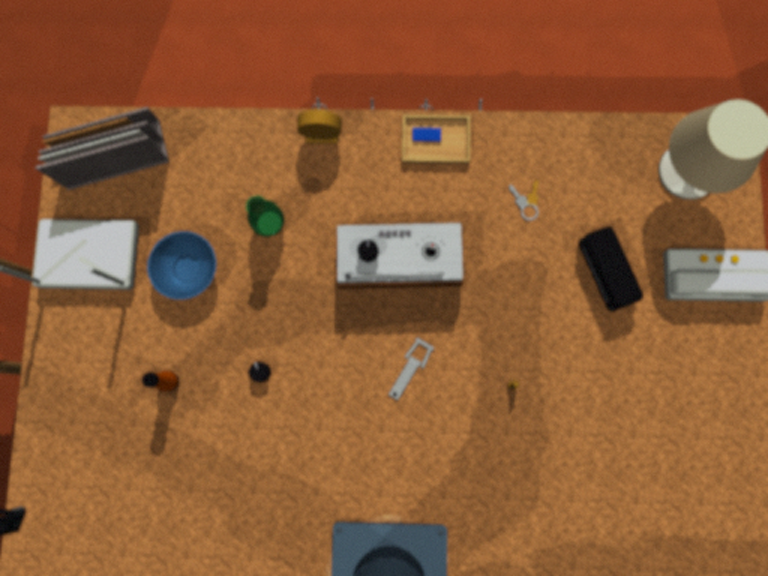

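View pics/side0.png

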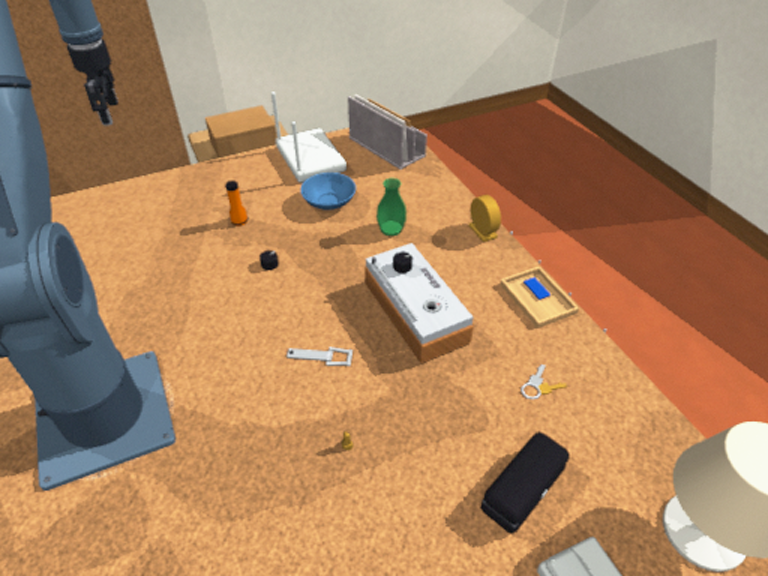

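Run:
```python
from h import *
P=lambda c,q:{"top":dict(socket=(286.5,164.9),fk=(244.9,164.8),se=(348.6,256.5),knob=(175.7,247.9)),"side":dict(socket=(287.9,200.2),fk=(268.9,171.4),se=(231.2,290.1),knob=(178.9,175.3))}[c][q]
for q,z in(("socket",.081),("fk",.109),("se",.042),("knob",0.0)):
    a=[ray(c,P(c,q)) for c in("top","side")]
    A=np.vstack([np.c_[np.eye(3),-np.outer(d,[1,0][::1] if i==0 else [0,1])] for i,(e,d) in enumerate(a)]);b=np.r_[a[0][0],a[1][0]]
    x=np.linalg.lstsq(A,b,rcond=None)[0]
    print(q,at_z("top",P("top",q),z),at_z("side",P("side",q),z),x[:3])
for c in("top","side"):
  for q in("knob","spindle","hub","fitted_knob"):
    for r in finder.outline_of(q,c)[:2]:
        p=r["pixels"];ys,xs=np.where(p);print(c,q,r["confidence"],r["xy"],xs.min(),xs.max(),ys.min(),ys.max(),p.sum())
```

```text
socket [ 0.63118687 -0.06704788  0.081     ] [ 0.62962495 -0.05796274  0.081     ] [ 0.62696801 -0.06605102  0.09059772]
fk [0.623309   0.05154402 0.109     ] [0.61994913 0.05003486 0.109     ] [0.62246922 0.0520443  0.10681315]
se [ 0.37412494 -0.24888871  0.042     ] [ 0.37412255 -0.24166839  0.042     ] [ 0.3731295  -0.24711466  0.05135422]
knob [0.39024269 0.25833212 0.        ] [0.38660453 0.26734704 0.        ] [0.38738234 0.25692286 0.0090836 ]
top knob 0.46 [171.3, 245.7] 166 179 241 253 152
top hub 0.64 [288.8, 165.7] 282 291 162 172 81
top fitted_knob 0.75 [261.7, 168.5] 224 309 148 192 3601
side knob 0.55 [207.2, 235.0] 192 233 232 241 201
side knob 0.53 [177.1, 170.5] 173 185 167 179 133
side fitted_knob 0.83 [276.7, 200.2] 242 315 162 241 3413
```

The top view shows the radio at about (267,170) native, with the socket at (287,167) and the fitted knob at (245,167). The knob is at (173,248) and the spindle at (341,256). I'll zoom in to get better positions and angles.

Run:
```python
import cv2,numpy as np
t=cv2.imread("pics/top0.png")
from h import *
T=cams.grab_frame("top");S=cams.grab_frame("side")
cv2.imwrite("pics/T.png",T[...,::-1]);cv2.imwrite("pics/S.png",S[...,::-1])
def crop(im,x,y,w,s): return cv2.resize(im[y-w:y+w,x-w:x+w],(s,s),interpolation=cv2.INTER_CUBIC)
r1=np.hstack([crop(T,287,167,12,264),crop(T,173,248,12,264),crop(T,341,258,12,264)])
r2=np.hstack([crop(S,288,204,15,264),crop(S,179,173,15,264),crop(S,231,293,15,264)])
cv2.imwrite("pics/mos.png",np.vstack([r1,r2])[...,::-1])
```

```text
(no output)
```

View pics/mos.png

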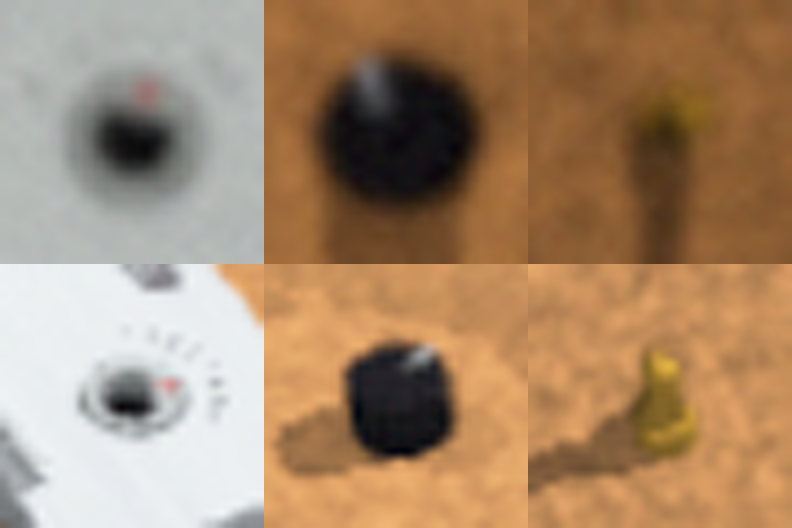

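The socket's red dash is up and slightly right of the hub. The knob's pointer is up-left in the top view. The spindle's flat seems to face image-left in the side view. I'll turn these into numbers.

Run:
```python
from h import *
T=cv2.imread("pics/T.png")[...,::-1].astype(float);S=cv2.imread("pics/S.png")[...,::-1].astype(float)
def cen(w,x0,y0):
    ys,xs=np.mgrid[:w.shape[0],:w.shape[1]];return np.array([(w*xs).sum()/w.sum()+x0,(w*ys).sum()/w.sum()+y0])
for n,I,(x,y) in(("top",T,(287,167)),("side",S,(288,203))):
    c=I[y-8:y+9,x-8:x+9]; w=np.clip(c[...,0]-c[...,1:].mean(2)-12,0,None)
    lum=c.mean(2); bg=np.percentile(lum,90 if n=="side" else 80); d=np.clip(bg-lum-12,0,30)
    r=cen(w,x-8,y-8);h=cen(d,x-8,y-8);pr=at_z(n,r,.081);ph=at_z(n,h,.081)
    print(n,"red",r,pr[:2],"hub",h,ph[:2],"ang",np.degrees(np.arctan2(*(pr-ph)[1::-1])))
    print(n,"camx",R.from_quat(cams.camera_model(n)["rotation"]).as_matrix()[:,0].round(2))
for n,I,(x,y) in(("top",T,(173,248)),("side",S,(179,172))):
    c=I[y-9:y+10,x-9:x+10]; lum=c.mean(2)
    # dark & low-sat
    k=np.clip(70-lum,0,30)*(c.max(2)-c.min(2)<40)
    m=(k>5); ys,xs=np.where(m);print(n,"knob mask bbox",xs.min()+x-9,xs.max()+x-9,ys.min()+y-9,ys.max()+y-9,cen(k,x-9,y-9), at_z(n,cen(k,x-9,y-9),.0135)[:2])
# radio deck outline in top
m=((T.min(2)>95)&(T.max(2)-T.min(2)<45)).astype(np.uint8)
cs,_=cv2.findContours(m[140:200,215:320].copy(),cv2.RETR_EXTERNAL,cv2.CHAIN_APPROX_NONE);c=max(cs,key=cv2.contourArea)
b=cv2.boxPoints(cv2.minAreaRect(c))+[215,140];print([at_z("top",q,.08)[:2].round(4).tolist() for q in b])
def up(I,x,y,w,s):return cv2.resize(np.clip(I*1.3,0,255).astype(np.uint8)[y-w:y+w,x-w:x+w],(s,s),interpolation=cv2.INTER_LANCZOS4)
cv2.imwrite("pics/z.png",np.hstack([up(S,231,293,9,400),up(T,342,256,7,400)])[...,::-1])
for n in("top","side"): print(n,"mm/px at spindle",proj(n,[.374,-.247,.0]),proj(n,[.374,-.247,.042]),proj(n,[.384,-.247,.042]),proj(n,[.374,-.237,.042]))
```

```text
top red [287.85314685 163.        ] [ 0.63686526 -0.07089315] hub [286.73276537 167.31411953] [ 0.6240709  -0.06779113] ang -13.628489485194072
top camx [ 0.02 -1.   -0.02]
side red [291.63043478 202.22826087] [ 0.63564387 -0.06965815] hub [287.78589711 203.90811364] [ 0.62235006 -0.0709195 ] ang 5.42012530535073
side camx [ 0.91 -0.41 -0.01]
top knob mask bbox 166 179 242 254 [172.93163023 248.27888316] [0.38845671 0.2637749 ]
side knob mask bbox 174 184 168 179 [178.72681316 173.77602393] [0.38570396 0.26006446]
[[0.6756, 0.117], [0.6836, -0.128], [0.5707, -0.1302], [0.5623, 0.1113]]
top mm/px at spindle [345.51247319 256.86453681] [347.93815631 256.53050994] [347.8951464 253.008488 ] [344.43188581 256.45878012]
side mm/px at spindle [232.62530824 300.40208347] [231.96292724 291.8434683 ] [235.66502838 290.37073338] [230.45152196 288.61702581]
```

View pics/z.png

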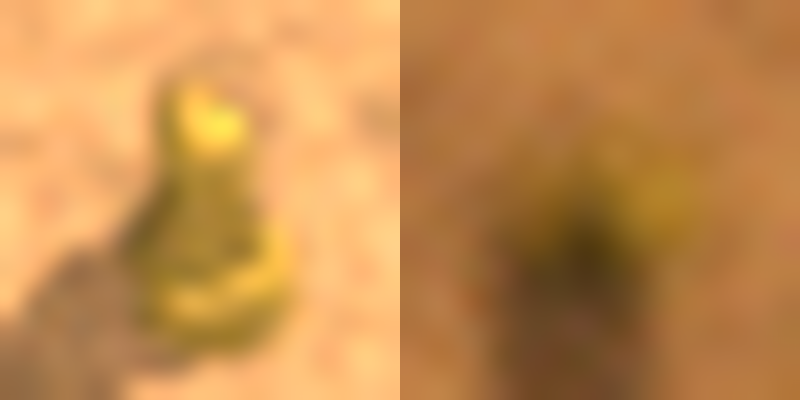

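Run:
```python
from h import *
p=[.3755,-.236]
robot.move_gripper(.06,20); 
robot.move_pose([*p,.16],down(np.pi/2)); robot.move_l([*p,.077],feed=.15)
robot.move_gripper(.0); s=sensors.sense(); print(s["time"],s["grip_width"],s["gripper_force"],s["eef_pos"])
robot.move_gripper(.04)
robot.move_pose([*p,.077],down(0)); print(sensors.sense()["time"],sensors.sense()["joints"])
robot.move_gripper(.0); s=sensors.sense(); print(s["time"],s["grip_width"],s["gripper_force"],s["eef_pos"])
```

```text
5.875 0.0184668157488514 19.67030539177358 [ 0.37595958 -0.23605791  0.07753331]
7.3083 [-0.17244776  0.82372446  0.81225314  2.2162947  -1.14821489  0.62359515
  1.51646833]
7.6333 0.016252058165319973 19.49163604527712 [ 0.37541217 -0.23603252  0.07706843]
```

Run:
```python
from h import *
p=[.3755,-.236]
def rep(t): s=sensors.sense(); print(t,round(s["time"],2),s["grip_width"],s["gripper_force"],s["eef_pos"].round(4) if hasattr(s["eef_pos"],'round') else s["eef_pos"])
robot.move_gripper(.04); robot.move_pose([*p,.077],down(np.pi/2)); robot.move_gripper(0); rep("y")
robot.move_gripper(.04); robot.move_pose([*p,.077],down(0)); robot.move_gripper(0); rep("x")
robot.move_gripper(.03); robot.move_l([*p,.089],feed=.1); robot.move_gripper(0,40); rep("shaft")
save("side","sp",(150,210,310,330),5)
```

```text
y 9.12 0.018282167699596074 19.532081438228488 [ 0.3752 -0.2357  0.0766]
x 10.78 0.018225757267979065 19.498076395269095 [ 0.3754 -0.2361  0.0771]
shaft 11.62 0.0097547824102555 38.94475098873954 [ 0.3754 -0.236   0.0889]
```

View pics/sp.png

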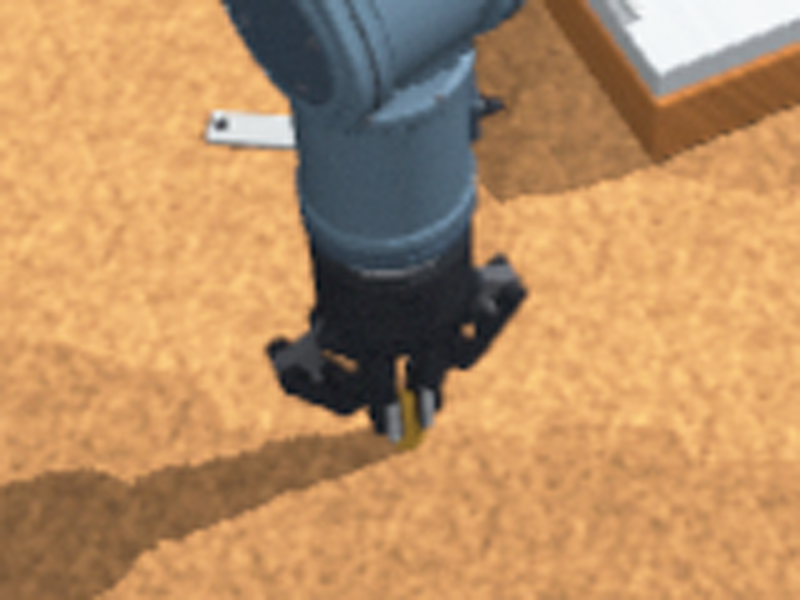

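The spindle is gripped by its shaft at native (232,294), with the flat roughly across the pads. I'll lift it and tilt its underside towards the side camera to read the yaw and the offset in the grip.

Run:
```python
from h import *
robot.move_l([.3755,-.236,.25],feed=.25)
s=sensors.sense();q0=np.array(s["joints"]);R0=R.from_quat(s["eef_rot"]);print(s["time"],s["grip_width"])
eye=np.array(cams.camera_model("side")["eye"]);best=[]
Rc=R.from_quat(cams.camera_model("side")["rotation"]).as_matrix()
for u in(170,230,290):
  for v in(150,210,270):
    e,d=ray("side",(u,v));d/=np.linalg.norm(d)
    for D in(.3,.38,.46):
      tip=e+d*D
      a=np.array([0,0,-1.]);
      for f in(.6,.8,1.):
        ax=np.cross(a,-d);ang=np.arccos(a@-d)*f;ax/=np.linalg.norm(ax)
        for roll in np.radians(range(-120,121,30)):
          Q=R.from_rotvec(ax*ang)*R0*R.from_rotvec([0,0,roll]);z=Q.apply([0,0,1])
          q=robot.solve_ik(tip-z*.087,Q.as_quat())
          if q is not None: best.append((np.abs(np.array(q)-q0).max()+ (1-f)*1+ (D-.3)*2,u,v,D,f,roll,list(np.round(q,4))))
best.sort();print(len(best));[print(b) for b in best[:4]]
```

```text
12.4583 0.00964169405375951
643
(np.float64(1.8753495544051484), 290, 210, 0.3, 0.6, np.float64(0.5235987755982988), [np.float64(-0.4177), np.float64(0.4971), np.float64(1.2386), np.float64(1.5655), np.float64(1.0076), np.float64(1.2652), np.float64(-0.0775)])
(np.float64(1.8804005028378943), 290, 150, 0.3, 0.6, np.float64(0.0), [np.float64(-0.4319), np.float64(0.3799), np.float64(1.1338), np.float64(1.4646), np.float64(1.0127), np.float64(1.415), np.float64(0.5217)])
(np.float64(1.898632112468042), 290, 150, 0.3, 0.6, np.float64(1.0471975511965976), [np.float64(-0.4147), np.float64(0.3663), np.float64(1.0983), np.float64(1.4639), np.float64(1.0309), np.float64(1.4307), np.float64(-0.534)])
(np.float64(1.8986321124680425), 290, 150, 0.3, 0.6, np.float64(0.5235987755982988), [np.float64(-0.4147), np.float64(0.3663), np.float64(1.0983), np.float64(1.4639), np.float64(1.0309), np.float64(1.4307), np.float64(-0.0104)])
```

Run:
```python
from h import *
robot.goto_joints([-0.4319,0.3799,1.1338,1.4646,1.0127,1.415,0.5217])
s=sensors.sense();T=np.array(s["eef_pos"]);Q=R.from_quat(s["eef_rot"]);print(s["time"],s["grip_width"])
tip=T+Q.apply([0,0,.087]);c=proj("side",tip);print(c)
im=cams.grab_frame("side");cv2.imwrite("pics/S2.png",im[...,::-1])
np.savez("s2.npz",T=T,Q=Q.as_quat())
for r in finder.spot_point("spindle","side")[:2]+finder.spot_point("shaft_end","side")[:1]:print(r)
x,y=map(int,c);k=8;w=36
cr=cv2.resize(im[y-w:y+w,x-w:x+w],None,fx=k,fy=k,interpolation=cv2.INTER_CUBIC)
f=lambda p:tuple(int(v) for v in (proj("side",T+Q.apply(p))-[x-w,y-w]+.5)*k)
cv2.drawMarker(cr,f([0,0,.087]),(255,0,0),0,16,1)
cv2.putText(cr,"y",f([0,.015,.087]),0,.6,(255,0,0));cv2.putText(cr,"x",f([.015,0,.087]),0,.6,(255,0,0))
cv2.imwrite("pics/s2c.png",cr[...,::-1])
```

```text
14.6 0.010070174063931124
[289.8835299  150.85814679]
{'xy': [288.7, 156.8], 'confidence': 0.61}
{'xy': [178.8, 175.3], 'confidence': 0.55}
{'xy': [295.0, 114.1], 'confidence': 0.75}
```

View pics/s2c.png

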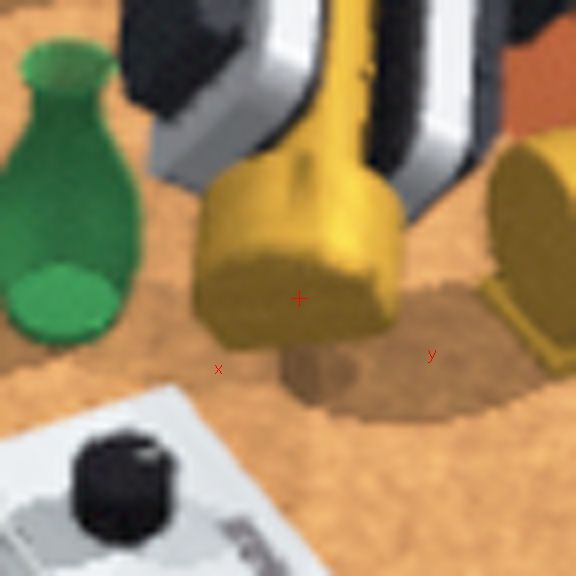

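The underside of the foot shows clearly around native (290,151). Its flat edge is at the lower side, roughly 35–40° off the tool's closing axis. I'll fit the pose exactly.

```bash
cat > fit.py <<'E'
from h import *
from scipy.optimize import minimize, differential_evolution
def dpoly(r,f,n=60):
    a=np.arccos(f/r);t=np.linspace(a,2*np.pi-a,n);return np.c_[r*np.cos(t),r*np.sin(t)]
F=dpoly(.010,.006)
def fit(png,npz,w=36,k=4):
    im=cv2.imread(png)[...,::-1].astype(float);d=np.load(npz);T=d["T"];Q=R.from_quat(d["Q"])
    c=proj("side",T+Q.apply([0,0,.087]));x0,y0=int(c[0])-w,int(c[1])-w
    cr=cv2.resize(im[y0:y0+2*w,x0:x0+2*w],None,fx=k,fy=k,interpolation=cv2.INTER_CUBIC)
    brass=((cr[...,2]/np.maximum(cr[...,0],1)<.33)&(cr[...,0]>60)&(cr[...,1]/np.maximum(cr[...,0],1)>.55)).astype(np.uint8)
    lum=cr[...,0]
    m=cams.camera_model("side")
    def px(P): # tool pts -> crop px
        return np.array([(proj("side",T+Q.apply(p))+.5-[x0,y0])*k-.5 for p in P])
    def polys(p):
        yaw,dx,dy,dz,tx,ty=p
        M=R.from_rotvec([tx,ty,0])*R.from_rotvec([0,0,yaw]); o=np.array([dx,dy,.087+dz])*1.
        # spindle z = -tool z ; flat dir at angle yaw from tool x
        g=lambda h:px(o+M.apply(np.c_[F,np.full(len(F),-h)]))
        return g(0),g(.012)
    def cost(p,ret=False):
        p=np.array(p)*[1,1e-3,1e-3,1e-3,.05,.05]
        b,t=polys(p)
        fm=np.zeros(brass.shape,np.uint8);cv2.fillPoly(fm,[np.round(b*16).astype(np.int32)],1,shift=4)
        am=np.zeros(brass.shape,np.uint8);cv2.fillConvexPoly(am,np.round(cv2.convexHull(np.r_[b,t].astype(np.float32))[:,0]*16).astype(np.int32),1,shift=4)
        # region: foot zone only
        side=(am==1)&(fm==0)
        zone=cv2.dilate(am,np.ones((25,25)))>0
        # exclude shaft side: pixels above foot top centre
        tc=t.mean(0);bc=b.mean(0);ax=(bc-tc)/np.linalg.norm(bc-tc)
        yy,xx=np.mgrid[:brass.shape[0],:brass.shape[1]]
        zone&=((xx-tc[0])*ax[0]+(yy-tc[1])*ax[1])>0
        mis=(brass!=am)[zone].sum()
        bl=lum[(brass==1)&zone]; dark=(lum<THR)
        mis+=((fm==1)&(brass==1)&~dark&zone).sum()+(side&(brass==1)&dark&zone).sum()*.5
        if ret:return mis,b,t,cr,brass,dark
        return mis/100.+.02*(p[4]**2+p[5]**2)/.05**2
    return cost
THR=150
E
python3 - <<'E'
import fit;from fit import *
im=cv2.imread("pics/S2.png")[...,::-1];print(im[151,283:297,0], im[138:158,290,0], im[140,283:300].tolist()[::4])
c=fit.fit("pics/S2.png","s2.npz")
res=[]
for y in np.radians([20,50,80,-130]):
    r=differential_evolution(c,[(y-.5,y+.5),(-6,6),(-6,6),(-8,8),(-3,3),(-3,3)],maxiter=60,popsize=8,seed=1,tol=1e-6);print(round(np.degrees(r.x[0]),1),r.x[1:4].round(2),(r.x[4:]*.05).round(3),r.fun);res.append(r)
r=min(res,key=lambda r:r.fun)
m,b,t,cr,br,dk=c(r.x,True);v=np.clip(cr,0,255).astype(np.uint8).copy()
cv2.polylines(v,[b.astype(int)],True,(255,0,0));cv2.polylines(v,[t.astype(int)],True,(0,0,255))
mk=np.dstack([br*255,(br&dk)*255,br*0]).astype(np.uint8)
cv2.imwrite("pics/fit1.png",np.hstack([v,mk])[...,::-1])
E
```

```text
[112 114 114 112 113 115 113 112 114 117 118 116 115 117] [195 201 211 217 222 223 205 174 138 117 115 115 112 112 114 114 114 114
 112 114] [[184, 139, 54], [216, 165, 62], [215, 164, 62], [249, 215, 81], [236, 191, 71]]Traceback (most recent call last):
  File "<stdin>", line 3, in <module>
AttributeError: 'function' object has no attribute 'fit'
```

```bash
cat > runfit.py <<'E'
from fit import *
import sys
tag=sys.argv[1];npz=sys.argv[2];png=sys.argv[3]
c=fit(png,npz)
res=[]
for y in np.radians([int(a) for a in sys.argv[4:]]):
    r=differential_evolution(c,[(y-.6,y+.6),(-7,7),(-7,7),(-8,8),(-4,4),(-4,4)],maxiter=40,popsize=6,seed=1,tol=1e-6);print(round(np.degrees(r.x[0]),1),r.x[1:4].round(2),(r.x[4:]*.05).round(3),r.fun);res.append(r)
r=min(res,key=lambda r:r.fun)
m,b,t,cr,br,dk=c(r.x,True);v=np.clip(cr,0,255).astype(np.uint8).copy()
cv2.polylines(v,[b.astype(int)],True,(255,0,0));cv2.polylines(v,[t.astype(int)],True,(0,0,255))
mk=np.dstack([br*255,(br&dk)*255,br*0]).astype(np.uint8)
cv2.imwrite(f"pics/{tag}.png",np.hstack([v,mk])[...,::-1])
E
time timeout 300 python3 runfit.py fit1 s2.npz pics/S2.png 20 60 -130
```

```text
Traceback (most recent call last):
  File "fit.py", line 23, in cost
    b,t=polys(p)
        ~~~~~^^^
  File "fit.py", line 20, in polys
    return g(0),g(.012)
                ~^^^^^^
  File "fit.py", line 19, in <lambda>
    g=lambda h:px(o+M.apply(np.c_[F,np.full(len(F),-h)]))
               ~~^^^^^^^^^^^^^^^^^^^^^^^^^^^^^^^^^^^^^^^^
  File "fit.py", line 14, in px
    return np.array([(proj("side",T+Q.apply(p))+.5-[x0,y0])*k-.5 for p in P])
                      ~~~~^^^^^^^^^^^^^^^^^^^^^
  File "h.py", line 12, in proj
    m=cams.camera_model(cam); Rm=np.array(m["rotation"])
ValueError: time passes only in moves, steps and waits

The above exception was the direct cause of the following exception:

Traceback (most recent call last):
  File "runfit.py", line 7, in <module>
    r=differential_evolution(c,[(y-.6,y+.6),(-7,7),(-7,7),(-8,8),(-4,4),(-4,4)],maxiter=40,popsize=6,seed=1,tol=1e-6);print(round(np.degrees(r.x[0]),1),r.x[1:4].round(2),(r.x[4:]*.05).round(3),r.fun);res.append(r)
RuntimeError: The map-like callable must be of the form f(func, iterable), returning a sequence of numbers the same length as 'iterable'

real	0m1.383s
user	0m1.420s
sys	0m0.081s
```

Too many camera_model calls, so I'll cache the model and vectorise the projection.

```bash
python3 - <<'E'
s=open("fit.py").read()
s=s.replace('''    m=cams.camera_model("side")
''','''    m=cams.camera_model("side");RC=R.from_quat(m["rotation"]).inv();E=np.array(m["eye"])
''').replace('''        return np.array([(proj("side",T+Q.apply(p))+.5-[x0,y0])*k-.5 for p in P])''','''        C=RC.apply(T+Q.apply(P)-E)
        return (np.c_[m["cx"]-m["fx"]*C[:,0]/C[:,2],m["cy"]+m["fy"]*C[:,1]/C[:,2]]+.5-[x0,y0])*k-.5''')
open("fit.py","w").write(s)
E
time timeout 300 python3 runfit.py fit1 s2.npz pics/S2.png 20 60 -130; python3 -c "
from h import *;print(sensors.sense()['time'])"
```

```text
54.2 [ 6.93  3.22 -4.57] [0.005 0.17 ] 9.436096008057435
60.0 [ 6.94  3.28 -4.64] [0.006 0.184] 9.299742088650689
-163.6 [ 6.67  3.33 -6.04] [-0.09   0.134] 10.196974846230642
14.75
real	0m6.825s
user	0m7.615s
sys	0m0.080s
```

View pics/fit1.png

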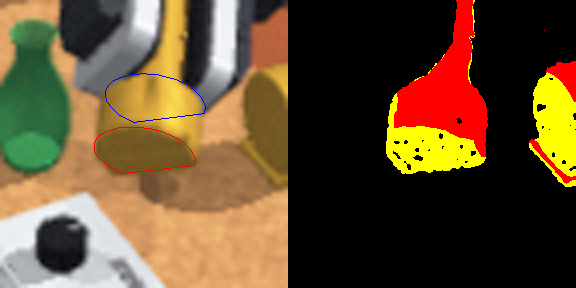

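```bash
sed -i 's/(-8,8),(-4,4),(-4,4)/(1,2.8),(-1.2,1.2),(-2,2)/' runfit.py; python3 runfit.py fit2 s2.npz pics/S2.png 30 60
```

```text
54.2 [ 0.73 -0.69  1.21] [-0.057  0.1  ] 14.590410532167649
57.9 [ 1.05 -0.6   1.01] [-0.046  0.1  ] 14.656881377195827
```

View pics/fit2.png

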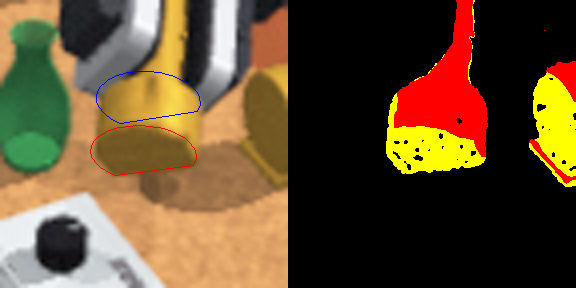

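The fit puts the spindle axis at about the tool centre, with its flat 56° from tool x. I'll go over the socket and probe down gently.

```bash
cat >> h.py <<'E'
def st(): return sensors.sense()
def fz(): return np.array(st()["contact_force"])
SP=np.array([.6245,-.0685])
E
python3 - <<'E'
from h import *
th=np.radians(-10);psi=th-np.radians(34);q=down(psi)
print(robot.solve_ik([*SP,.2],q))
robot.move_pose([*SP,.20],q); robot.move_l([*SP,.174],feed=.1)
s=st();b=fz();print(s["time"],s["grip_width"],b,s["eef_pos"])
z=.174
while z>.157:
    z-=.001; robot.move_l([*SP,z],feed=.05); f=fz()-b; print(round(z,4),f.round(1),round(st()["eef_pos"][2],4))
    if f[2]>3: break
print(st()["time"]); save("side","h1",(220,130,350,230),6)
E
```

```text
[-0.47465371  0.75526324  0.76900606  1.70935085 -0.63052599  0.94168687
 -0.2231103 ]
17.9083 0.009653906733447844 [ 0.14865803  0.64051526 -0.11459119] [ 0.62396207 -0.06851256  0.17303856]
0.173 [ 0.1 -0.7 -0.1] 0.1733
0.172 [-0.1 -0.6  0.3] 0.1721
0.171 [ 0.2 -0.8 -0.5] 0.1709
0.17 [-0.5 -0.7 -0.4] 0.1699
0.169 [-0.2 -1.5 -0.7] 0.1689
0.168 [-0.4 -0.5 -0.7] 0.1679
0.167 [-0.6 -0.6  0.4] 0.1668
0.166 [-1.9  0.2 -1.1] 0.1657
0.165 [-1.6  0.3 -0.4] 0.1647
0.164 [-2.5 -1.1 -0.5] 0.1638
0.163 [-3.2  0.2 -0.5] 0.1628
0.162 [-3.6  0.3 -0.7] 0.1619
0.161 [-2.9  0.2 -0.1] 0.1609
0.16 [-3.8  0.1 -0.8] 0.1599
0.159 [-3.7 -0.3 -0.7] 0.1589
0.158 [-3.8  0.2 -0. ] 0.158
0.157 [-3.3  0.9  2.7] 0.1572
22.1583
```

View pics/h1.png

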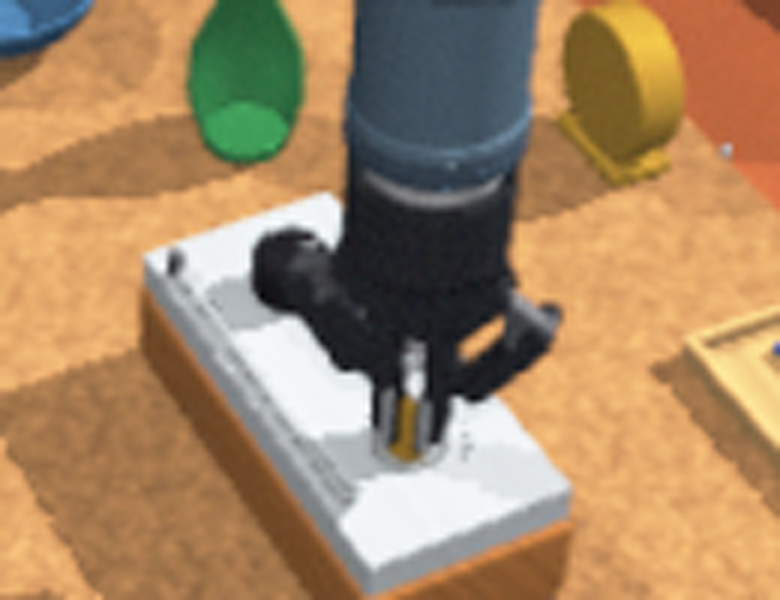

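The spindle dropped into the socket and touched the floor at TCP z = 0.157. I'll relieve the side load, release it, and fetch the knob.

Run:
```python
from h import *
b0=-.15
p=SP.copy()
for i in range(5):
    f=fz(); print(p,f.round(1),np.array(st()["wrist_torque"]).round(2),np.array(st()["eef_pos"]).round(4))
    if f[0]>-1: break
    p[0]-=.0006; robot.move_l([*p,.1573],feed=.03)
robot.move_gripper(.03,20); robot.dwell(.1); f=fz();s=st();print("rel",s["time"],f,s["eef_pos"],s["gripper_force"])
robot.move_l([*p,.23],feed=.2); robot.dwell(.05)
np.save("p.npy",p)
k=[.387,.262]
robot.move_gripper(.07,20)
robot.move_pose([*k,.16],down(np.pi/2)); robot.move_l([*k,.078],feed=.15)
robot.move_gripper(0); print(st()["time"],st()["grip_width"])
robot.move_gripper(.06); robot.move_pose([*k,.078],down(0)); robot.move_gripper(0,40); s=st();print(s["time"],s["grip_width"],s["eef_pos"])
```

```text
[ 0.6245 -0.0685] [-4.5  0.3  3.1] [0.15 0.89 0.03] [ 0.6246 -0.0686  0.1572]
[ 0.6239 -0.0685] [-2.4 -0.2  3. ] [ 0.06  0.46 -0.05] [ 0.6244 -0.0686  0.1576]
[ 0.6233 -0.0685] [0.5 0.3 2.3] [ 0.06 -0.09 -0.03] [ 0.6241 -0.0686  0.1577]
rel 23.1417 [-0.64280304  0.75024121 -0.16405195] [ 0.62321352 -0.06851259  0.15716549] 0.0
26.775 0.03906769892805426
28.425 0.03853489971653332 [0.38706021 0.2618768  0.07824938]
```

Run:
```python
from h import *
robot.move_l([.387,.262,.30],feed=.3)
s=st();q0=np.array(s["joints"]);R0=R.from_quat(s["eef_rot"]);print(s["time"],s["grip_width"])
# unchanged-scene check of the spindle in the socket
im=cams.grab_frame("side");cv2.imwrite("pics/S3.png",im[...,::-1])
for q in("spindle","shaft_end"):
    for r in finder.spot_point(q,"side")[:1]: print(q,r, proj("side",[.6238,-.0686,.069 if q=="spindle" else .111]))
best=[]
for u in(230,290):
  for v in(110,160,210):
    e,d=ray("side",(u,v));d/=np.linalg.norm(d)
    for D in(.3,.36):
      tip=e+d*D;a=np.array([0,0,-1.])
      for f in(.7,.85,1.):
        ax=np.cross(a,-d);ang=np.arccos(a@-d)*f;ax/=np.linalg.norm(ax)
        for roll in np.radians(range(-120,121,40)):
          Q=R.from_rotvec(ax*ang)*R0*R.from_rotvec([0,0,roll]);z=Q.apply([0,0,1])
          q=robot.solve_ik(tip-z*.078,Q.as_quat())
          if q is not None: best.append((np.abs(np.array(q)-q0).max()+(1-f)*1+(D-.3)*2,u,v,D,f,roll,np.array(q)))
best.sort(key=lambda b:b[0]);b=best[0];print(b)
robot.goto_joints(b[-1].tolist())
s=st();T=np.array(s["eef_pos"]);Q=R.from_quat(s["eef_rot"]);print(s["time"],s["grip_width"])
im=cams.grab_frame("side");cv2.imwrite("pics/S4.png",im[...,::-1]);np.savez("s4.npz",T=T,Q=Q.as_quat())
# rectify underside plane into tool frame: 12 px/mm, tool x right, tool y up
C=np.array([[-.024,-.024],[.024,-.024],[.024,.024],[-.024,.024]])
px=np.float32([proj("side",T+Q.apply([x,y,.078])) for x,y in C])
dst=np.float32([[0,480],[480,480],[480,0],[0,0]])
w=cv2.warpPerspective(im,cv2.getPerspectiveTransform(px,dst),(480,480),flags=cv2.INTER_CUBIC)
w=np.clip(w.astype(float)*1.8+10,0,255).astype(np.uint8)
x,y=map(int,px.mean(0));x=max(x,24);cr=cv2.resize(im[y-20:y+20,x-20:x+20],(280,280),interpolation=cv2.INTER_CUBIC)
cv2.imwrite("pics/bore.png",np.hstack([w,np.vstack([cr,np.clip(cr.astype(float)*2.2,0,255).astype(np.uint8)[:200]])])[...,::-1])
```

```text
29.3167 0.03839167346702461
spindle {'xy': [285.2, 201.6], 'confidence': 0.57} [287.60201973 206.03493689]
shaft_end {'xy': [286.7, 199.0], 'confidence': 0.56} [288.49203228 196.00805683]
(np.float64(1.7937826045603047), 290, 110, 0.3, 0.7, np.float64(0.0), array([-0.50501475,  0.41274704,  1.19728589,  1.53646677,  1.14136692,
        1.39311434,  0.43043172]))
32.65 0.038342950488056325
```

View pics/bore.png

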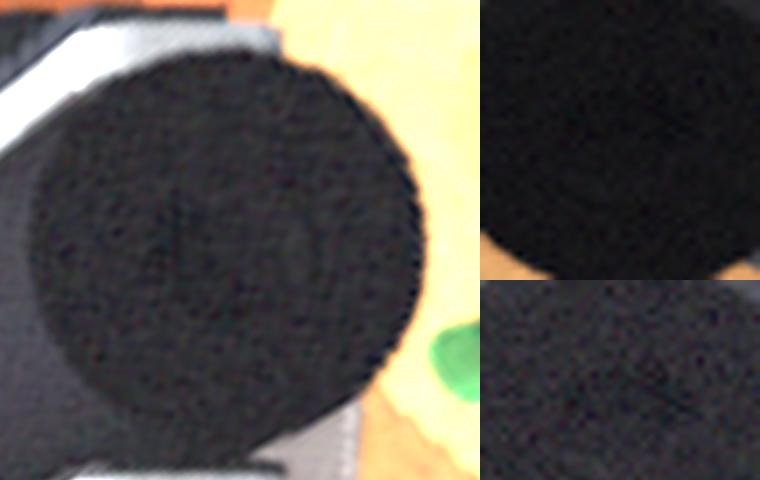

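The knob's underside fills the rectified view (centre ≈ (228,248)), but the bore is only faintly visible: a dark line near x = 178 and a round edge near x = 310. I'll average frames to get a measurable picture.

Run:
```python
from h import *
d=np.load("s4.npz");T=d["T"];Q=R.from_quat(d["Q"])
A=np.mean([cams.grab_frame("side").astype(float) for _ in range(16)],0);np.save("A.npy",A)
C=np.array([[-.024,-.024],[.024,-.024],[.024,.024],[-.024,.024]])
px=np.float32([proj("side",T+Q.apply([x,y,.078])) for x,y in C]);n=96
w=cv2.warpPerspective(A.astype(np.float32).mean(2),cv2.getPerspectiveTransform(px,np.float32([[0,n],[n,n],[n,0],[0,0]])),(n,n),flags=cv2.INTER_LINEAR)
g=w[::3,::3]; print("cols x mm",-24,"..24 step1.5; rows y +24..-24")
for r in g[5:28]: print(" ".join(f"{v:4.1f}" for v in np.minimum(r[5:27],99)))
print(st()["time"])
Tm=cv2.imread("pics/T.png")[238:258,162:185].astype(float).mean(2); print(Tm.astype(int)[0:14])
```

```text
cols x mm -24 ..24 step1.5; rows y +24..-24
99.0 99.0 99.0 87.0 50.1 25.9 22.1 21.1 21.6 21.3 21.6 21.9 22.0 21.7 21.3 24.5 48.6 91.3 99.0 99.0 99.0 99.0
99.0 75.3 39.0 22.5 21.5 21.8 21.8 22.0 21.5 22.3 21.7 22.0 22.3 21.6 21.2 21.2 22.1 22.4 57.7 99.0 99.0 99.0
46.8 29.2 22.4 21.8 22.0 21.7 22.1 22.8 22.1 21.7 22.2 22.2 21.4 22.7 21.9 21.6 21.8 21.9 22.7 49.2 99.0 99.0
25.4 22.6 21.2 21.4 21.7 21.2 22.1 22.0 22.2 22.2 22.2 21.1 22.0 21.8 21.7 22.3 22.2 21.6 21.2 21.5 41.3 99.0
22.4 21.8 21.5 21.9 22.0 21.6 21.2 22.2 22.0 21.9 22.0 22.8 21.7 21.1 21.3 22.5 21.8 22.1 21.8 22.2 22.0 46.3
22.0 21.6 21.8 22.1 22.0 22.2 21.7 21.5 21.3 22.3 21.9 21.4 21.6 20.8 22.7 21.5 22.3 21.5 22.0 21.6 21.4 28.3
21.5 22.1 21.4 22.2 22.3 20.7 21.4 22.7 21.7 22.6 22.2 21.8 21.5 21.5 22.2 22.1 21.3 21.9 21.7 20.9 22.2 21.5
21.6 20.8 21.9 21.7 22.5 22.3 22.7 21.9 22.5 21.7 22.2 22.3 22.4 22.1 22.0 21.9 21.6 21.5 21.3 22.0 21.7 21.0
21.7 21.6 21.9 21.9 22.1 21.6 20.5 20.4 22.7 23.4 22.4 22.6 21.0 21.5 22.4 22.1 22.3 21.9 21.9 21.7 22.3 21.9
22.1 22.1 21.8 21.8 22.0 21.3 18.1 19.1 20.2 21.5 23.1 23.2 23.7 2
[... 2137 characters left out ...]
 78  92  87  94  98]
 [100 103 102  88  58  39  23  36  57  63  46  26  17  20  17  18  23  39
   69  81  86  92  99]
 [104 100  94  79  52  25  13  27  38  42  33  17  15  17  16  10  18  28
   53  82  91  94 102]
 [109 102  91  71  42  24  16  14  19  23  21  20  14  17  20  16  14  25
   52  81  96  99 101]
 [113 110  95  69  39  23  15  17  19  23  15  14  15  18  19  17  17  21
   50  82  98 101 108]
 [114 111 100  76  44  22  16  18  16  19  13  12  19  19  18  16   8  28
   59  88 104 108 110]
 [112 111 107  82  53  30  18  14  18  19  16  20  18  20  17  20  16  38
   73  95 107 113 118]
 [114 115 109  92  63  33  23  20  17  16  18  18  19  18  12  11  26  53
   85 105 113 119 118]]
```

The averaged picture shows the bore's flat at the upper right of the rectified view, normal about 70° from tool x. That agrees with the pointer. I'll refine it numerically, then fit the knob with force checks.

```bash
cat > bore.py <<'E'
from h import *
d=np.load("s4.npz");T=d["T"];Q=R.from_quat(d["Q"]);A=np.load("A.npy")
C=np.array([[-.012,-.012],[.012,-.012],[.012,.012],[-.012,.012]])
px=np.float32([proj("side",T+Q.apply([x,y,.078])) for x,y in C]);n=96
w=cv2.warpPerspective(A.astype(np.float32).mean(2),cv2.getPerspectiveTransform(px,np.float32([[0,n],[n,n],[n,0],[0,0]])),(n,n),flags=cv2.INTER_CUBIC)
dev=np.clip(np.abs(cv2.GaussianBlur(w,(0,0),2)-21.8),0,2.5)-.6
yy,xx=np.mgrid[:n,:n];X=(xx+.5)/4-12;Y=12-(yy+.5)/4
best=[]
for ph in range(0,360,3):
  c,s=np.cos(np.radians(ph)),np.sin(np.radians(ph))
  for cx in np.arange(-3,3.1,.3):
    for cy in np.arange(-3,3.1,.3):
      u,v=X-cx,Y-cy; m=(u*u+v*v<6.7**2)&(u*c+v*s<3.7); best.append((dev[m].sum(),ph,cx,cy))
best.sort(reverse=True)
if __name__=="__main__":
    print([tuple(np.round(b,1)) for b in best[:8]])
E
python3 bore.py
```

```text
[(np.float64(2721.0), np.float64(24.0), np.float64(-2.4), np.float64(-2.1)), (np.float64(2719.8), np.float64(21.0), np.float64(-2.4), np.float64(-2.1)), (np.float64(2717.9), np.float64(27.0), np.float64(-2.4), np.float64(-2.1)), (np.float64(2717.6), np.float64(18.0), np.float64(-2.4), np.float64(-2.1)), (np.float64(2716.3), np.float64(30.0), np.float64(-2.4), np.float64(-2.1)), (np.float64(2714.4), np.float64(15.0), np.float64(-2.4), np.float64(-2.1)), (np.float64(2711.3), np.float64(33.0), np.float64(-2.4), np.float64(-2.1)), (np.float64(2710.0), np.float64(21.0), np.float64(-2.4), np.float64(-1.8))]
```

Run:
```python
from bore import *
b=cv2.GaussianBlur(w,(0,0),1.5); D=np.abs(b-21.8)
pts=[]
for x in np.arange(-6,6.6,.75):
    j=int((x+12)*4); col=D[:,j]; i=np.where(col[20:]>.7)[0][0]+20; k=np.where(col[:88]>.7)[0][-1]; pts.append((x,Y[i,0],Y[k,0]))
print(np.round(pts,2).tolist())
P=np.array(pts);
for lo,hi in((-4,5.5),(-3,5.5),(-4,4.5)):
    s=(P[:,0]>=lo)&(P[:,0]<=hi);m=np.polyfit(P[s,0],P[s,1],1);print("slope",m,"normal deg",90+np.degrees(np.arctan(m[0])))
bb=[b_ for b_ in best if abs(b_[2]+.7)<.8 and abs(b_[3]+1.2)<.8];print([tuple(np.round(q,1)) for q in bb[:4]])
```

```text
[[-6.0, 4.62, -7.38], [-5.25, 5.12, -7.38], [-4.5, 5.12, -8.38], [-3.75, 6.88, -8.62], [-3.0, 4.62, -8.88], [-2.25, 4.88, -8.88], [-1.5, 4.12, -8.88], [-0.75, 4.12, -8.88], [0.0, 4.38, -8.62], [0.75, 3.88, -8.62], [1.5, 3.62, -8.38], [2.25, 3.12, -8.38], [3.0, 2.88, -8.12], [3.75, 2.62, -7.88], [4.5, 4.88, -1.88], [5.25, 2.38, -4.62], [6.0, 3.62, -4.62]]
slope [-0.3021978   4.25549451] normal deg 73.18529843208202
slope [-0.21212121  4.03030303] normal deg 78.02386755579663
slope [-0.28438228  4.27331002] normal deg 74.12518709942111
[(np.float64(2505.9), np.float64(18.0), np.float64(-1.2), np.float64(-1.8)), (np.float64(2505.2), np.float64(21.0), np.float64(-1.2), np.float64(-1.8)), (np.float64(2503.3), np.float64(15.0), np.float64(-1.2), np.float64(-1.8)), (np.float64(2502.7), np.float64(24.0), np.float64(-1.2), np.float64(-1.8))]
```

The flat's normal comes out at about 72° in the tool frame. Now to fit the knob.

```bash
cat > ins.py <<'E'
from h import *
C=np.array([.6238,-.0686])
psi0=np.radians(-10-90+72)
def go(z,psi=psi0,c=C,feed=.06): robot.move_l([*c,z],feed=feed,ori=down(psi))
E
python3 - <<'E'
from ins import *
robot.move_gripper(0,60)
s=st(); robot.move_pose([*C,.235],down(psi0)); robot.move_l([*C,.193],feed=.12)
s=st();b=fz();np.save("b.npy",b);print(s["time"],s["grip_width"],b.round(1),np.array(s["eef_pos"]).round(4),s["joints"][6])
z=.193
while z>.1672:
    z-=.0015; go(z); f=fz()-b; print(round(z,4),f.round(1),np.array(st()["eef_pos"]).round(4)[2])
    if f[2]>3: break
print(st()["time"],np.array(st()["wrist_torque"]).round(2))
E
```

```text
36.9 0.03843556205174696 [-1.   0.1  0. ] [ 0.6238 -0.0689  0.193 ] 0.018143509647076835
0.1915 [ 0.8 -1.  -1.4] 0.1921
0.19 [ 0.  -1.3 -0.3] 0.1901
0.1885 [ 1.1  0.7 -1.7] 0.1884
0.187 [ 0.8 -0.2 -0.3] 0.1869
0.1855 [-0.2  0.1 -0.8] 0.1854
0.184 [ 0.7 -0.1 -0.2] 0.1839
0.1825 [-0.2 -0.1 -0.7] 0.1824
0.181 [ 0.9 -0.2 -1.2] 0.1809
0.1795 [ 1.5 -0.4 -2. ] 0.1794
0.178 [ 0.3  0.3 -0.8] 0.1779
0.1765 [ 0.6  0.1 -1.4] 0.1764
0.175 [ 1.2 -0.   0. ] 0.1749
0.1735 [ 1.   0.6 -0.6] 0.1734
0.172 [0.8 0.4 0.2] 0.1719
0.1705 [ 1.1 -0.6 -0.9] 0.1704
0.169 [ 1.5 -0.  -1.3] 0.1689
0.1675 [ 0.7 -0.6  0.2] 0.1676
0.166 [2.  0.3 2.6] 0.1662
41.4 [ 0.02 -0.15 -0.03]
```

The knob slid on freely and reached its seat at z ≈ 0.1665. Now I'll press it down to the stop.

Run:
```python
from ins import *
b=np.load("b.npy");z=.166;robot.dwell(.2)
while z>.159:
    z-=.0006; go(z,feed=.03); robot.dwell(.05); s=st(); f=np.array(s["contact_force"])-b; print(round(z,4),f.round(1),np.array(s["eef_pos"]).round(4)[2])
    if f[2]>15: break
robot.dwell(.5);s=st();print(s["time"],(np.array(s["contact_force"])-b).round(1),s["eef_pos"],s["grip_width"],s["gripper_force"])
```

```text
0.1654 [1.3 0.4 3.5] 0.1655
0.1648 [ 2.6 -0.4  3.4] 0.1649
0.1642 [1.6 0.2 2.9] 0.1643
0.1636 [2.8 0.  5. ] 0.1637
0.163 [1.5 0.2 5.7] 0.1632
0.1624 [2.3 0.3 8.1] 0.1631
0.1618 [ 1.7  0.3 11.5] 0.163
0.1612 [ 1.3  0.6 13.9] 0.1629
0.1606 [ 1.1  1.1 17. ] 0.1627
44.8 [ 0.5  0.9 16.9] [ 0.62535153 -0.06902047  0.16275094] 0.03813101915516089 62.049770783632994
```

```bash
python3 -c "
from h import *
print(workorder.sign_off())"
```

```text
the job is handed in; nothing more can be done
None
```

The job is handed in: the spindle is in the socket and was let go of, and the knob is home on the shaft and held down on its stop with about 17 N. Forces and heights matched at every step, but sign-off gave no verdict, so I can't confirm a pass.

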